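Pack the rail modules against the head unit and lock them

ROBOT

A 6-joint arm with a two-finger parallel gripper is mounted at the origin on the work surface. World frame = base frame: x ahead of the robot, y to its left, z up, the work surface at z = 0. Lengths are in m, angles in rad, forces in N, time in s.
With the tool pointing down it reaches from about 0.375 to 0.9 m from the base axis. Payload 3.1 kg.
Tool frame: the origin (TCP) lies midway between the tips of the shut fingers; the grasp point (between the pads) lies 19 mm behind it (robot.grip_depth is the distance from the TCP to the grasp point, in m); z points along the fingers, y is the direction in which the jaws open and shut (so a half turn about z gives the same grasp; the last joint's range is limited). The gripper opens to 87 mm and grips with 3 to 60 N. Pads are 19 mm wide; open, the fingers measure 117 mm over their backs; the gripper's body (75 mm by 190 mm) begins 51 mm behind the grasp point.
Start: joints at [-0.178, 0.527, 1.433, -0, 1.181, -0.178], TCP at [0.625, 0, 0.223] pointing down, gripper open.
Joint ranges: [-3.08, 3.08], [-0.75, 2.2], [0.22, 2.44], [-1.43, 4.57], [0, 2.65], [-2.85, 2.85]. Speed limits (rad/s): [2.79, 2.79, 3.14, 3.14, 3.14, 3.14].

INTERFACE

Orientations are given as a unit quaternion [x, y, z, w].
In Python, from rig import robot gives the robot as it stands.
- The arm moves only by the tool carry_out, never from a script. Its arguments are lists of equal length, an entry for each row: "dr": the turn, a rotation vector about the world's x, y, z in rad, a list of three; "translation": the shift along the world's x, y, z in cm, a list of three; "grip": the opening, from 0 (shut) to 1 (fully open). A call has 1 to 20 rows; each row is the pose to reach, as a shift and turn from the pose commanded when the call began; what a row does not reach only later rows make up. A row lasts 1/12 s, in which the tool goes at most 41.7 mm and 7.16 degrees, less where a joint would pass 70% of its speed; a pose out of reach is approached as far as the arm can. A call with a gripper value outside its range is refused whole. The fingers move at their own pace and stop on an object; "newtons" is the grip in N (left out, the last holds). Time passes only in rows, so rows that repeat a pose let the fingers close. It gives the time, the measured TCP pose, the force and the opening at its end, in the units of the state.
- robot.get_obs(): the state, without advancing time (a new reading comes with each control period).
- robot.camera(name): name is "scene" or "side" or "wrist"; returns a dict with "color" (400x640x3 uint8, blue, green, red), "camera_matrix" (3x3 intrinsics, pixels), "dist_coeffs" ([k1, k2, p1, p2, k3] as OpenCV has them; the pictures are not rectified), "T" (4x4, takes a point from camera to world coordinates). Camera axes: x right, y down, z forward; pixel columns grow to the right and rows downward; lengths in m; the calibration is good to about 2 mm. A picture is of the moment at which its call begins. There is no depth.
- robot.hand_in(): hands the job in, once; it reports no verdict.
The state is a dict: "time": time; "q": joint angles; "joint_velocities": joint speeds; "joint_torque": joint torques, N m; "position": TCP position; "tool_rot": TCP orientation; "ft_force": force on the tool from outside, world axes, zero at the start; "moment": the same for the moment, N m; "grip_width": finger opening in m.
Only numpy, scipy, OpenCV 4.12 (cv2) and the standard library are available. Lean on these libraries where they do the work, as an engineer would, in place of code of your own. Each camera call takes 0.05 s, during which the arm holds its last target. There are 200 camera calls.

TASK

On the mounting rail in the opened chassis, push the row of three modules along the rail, together as one row, until it sits fully home against the tall head unit at the rail's end, with no gaps left. Then press the head unit's locking key all the way down with a fingertip and move clear. The modules are not clipped, so keep them seated on the rail - do not lift or tip them - and leave the spare fuse holder, multimeter, brush and bottle where they are.

Things in the scene. Friction and masses are not known exactly. Their poses are not given: they have to be found in the camera images.
- rail: Fixed chassis tray (gold sheet steel, 440 x 170 mm, 4 mm floor, 22 mm high lips at y = +53 and -113 mm, flat circuit boards under 18 mm on the -y side) with a steel mounting rail 370 mm long, 35 mm wide, its flat top 19 mm above the work surface. Origin: on the work surface under the rail's middle; x along the rail (roughly world y), y across it, z up.
- head: Head unit, the end stop: grey box fixed on one end of the rail (+x or -x end, 155 mm from the rail's middle), 40 mm along the rail, 80 mm across, 58 mm tall above the rail top, with a white key on top. Origin: centre of its footprint at the height of the rail top; x along the rail.
- key (a joint): Locking key of the head unit, a white block 26 mm along the rail x 24 mm across that slides straight down into the head unit: 0 = up (its top stands 15 mm above the head unit's top), 0.008 m = fully down at its stop (7 mm still stands out). It moves against about 4 N of friction, without a spring, and stays where it is left.
- key_top (a point): Centre of the key's top face (73 mm above the rail top when up, 65 mm when down). It moves with the key.
- foot: Low grey end foot, 16 mm along the rail, 44 mm across, 6 mm tall above the rail top, fixed on the rail's other end, 155 mm from the middle. Origin: its centre at the height of the rail top.
- relay: Relay module, loose grey block straddling the rail at the row's -x end: 24 mm along the rail, 76 mm across, 55 mm tall above the rail top, flat side faces, about 0.12 kg. Its skirts reach 7 mm below the rail top with 1 mm play. Origin: centre of its footprint at the height of the rail top; x along the rail, z up. Pushed low on the end face, mid-rail, the whole row slides easily (under 10 N).
- supply: Supply module, as the relay module but 36 mm along the rail, 76 mm across, 62 mm tall; about 0.2 kg; in the middle of the row. Origin: centre of its footprint at the height of the rail top; x along the rail, z up.
- terminal: Terminal module, as the relay module but 42 mm tall (24 mm along the rail, 76 mm across), about 0.1 kg; at the row's +x end. Same origin and axes. At the start the modules touch (gaps under 1 mm) and the row, 84 mm long, stands 60 to 125 mm short of the head unit, with 75 mm or more of free rail between row and foot.
- fuse: Bystander: loose black spare fuse holder, 22 x 30 mm, 42 mm tall, standing on the tray floor beside the row on the rail's -y side. Origin: centre of its underside.
- meter: Bystander: loose yellow multimeter lying on the bench, 155 x 80 x 34 mm, beyond the tray's -y side. Origin: centre of its underside, x along its length.
- brush: Bystander: loose flat paint brush, about 200 mm long, under 40 mm high, lying on the bench beyond the tray's +y side. Origin: on its underside, x along its length.
- bottle: Bystander: loose white bottle standing on the bench, 52 mm in diameter, 110 mm tall, beyond the tray's -y side. Origin: centre of its underside.
Not all that is in view belongs to the job. What is shaped like the relay but yellow is not meant.

How it is judged:
By the outcome, as a careful person would: the job done as asked, in the order asked, and still so for the second after the job is handed in, with the robot touching nothing.
It also fails if it takes over 48 s, if anything falls off the work surface, if the arm or the gripper's body presses on something with over 40 N, if the wrist force passes 120 N, or if a joint passes its speed limit or range.

## Working session

There is one attempt and no reset: what is moved stays moved. The work goes in short steps, Python scripts to look and compute and a tool call to move; the robot and the scene stay as the last step left them, time stands still between calls to the robot, and variables do not carry over. Pictures are saved under pics/ and viewed, about 8 in all and at most 12, crops included, and the job is handed in when it is done.

Besides the shell and the picture viewer there is one more tool, called after "Call:" by a JSON object that holds its "method" and its "body", one argument or row to a line. carry_out: Moves the arm, as the interface text tells. Its arguments: {"type":"object","properties":{"dr":{"type":"array"},"translation":{"type":"array"},"grip":{"type":"array"},"newtons":{"type":"number"}},"required":["dr","translation","grip"]}

```bash
mkdir -p pics
cat > h.py <<'E'
import numpy as np, cv2, pickle
from rig import robot
def snap(name,fn):
    c=robot.camera(name); cv2.imwrite(f'pics/{fn}.png',c['color']); pickle.dump(c,open(f'pics/{fn}.pkl','wb')); return c
def load(fn): return pickle.load(open(f'pics/{fn}.pkl','rb'))
def onz(c,uv,z):
    p=cv2.undistortPoints(np.array(uv,float).reshape(-1,1,2),c['camera_matrix'],c['dist_coeffs'])[:,0]
    d=np.c_[p,np.ones(len(p))]@c['T'][:3,:3].T; o=c['T'][:3,3]
    return o+d*((z-o[2])/d[:,2])[:,None]
def proj(c,P):
    Ti=np.linalg.inv(c['T']); r=cv2.Rodrigues(Ti[:3,:3])[0]
    return cv2.projectPoints(np.array(P,float).reshape(-1,1,3),r,Ti[:3,3],c['camera_matrix'],c['dist_coeffs'])[0][:,0]
E
python3 - <<'E'
from h import *
for n in('scene','side','wrist'):
    c=snap(n,n+'0'); print(n,c['T'].round(3).tolist())
o=robot.get_obs(); print(o['time'],o['position'],o['tool_rot'],o['ft_force'])
E
```

```text
scene [[-0.445, 0.499, -0.744, 1.13], [0.896, 0.244, -0.372, 0.316], [-0.004, -0.832, -0.555, 0.481], [0.0, 0.0, 0.0, 1.0]]
side [[0.799, -0.367, 0.475, 0.309], [-0.601, -0.467, 0.649, -0.389], [-0.016, -0.804, -0.594, 0.492], [0.0, 0.0, 0.0, 1.0]]
wrist [[1.0, 0.001, -0.001, 0.624], [0.001, -0.964, -0.265, 0.073], [-0.002, 0.265, -0.964, 0.384], [0.0, 0.0, 0.0, 1.0]]
0.15 [6.24438858e-01 1.17870783e-04 2.21778207e-01] [ 7.07104677e-01  7.07108388e-01 -4.77425056e-04 -6.90017760e-04] [-0.07390826 -0.68293769 -0.92097077]
```

View pics/scene0.png

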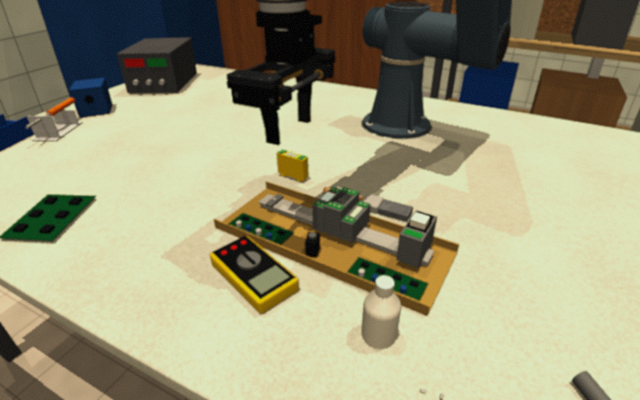

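View pics/side0.png

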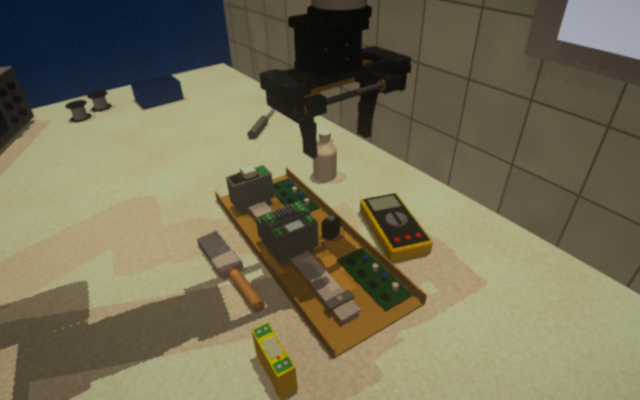

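Run:
```python
import cv2
a=cv2.imread('pics/scene0.png')[170:320,205:470]; cv2.imwrite('pics/sc.png',cv2.resize(a,None,fx=3,fy=3,interpolation=cv2.INTER_CUBIC))
a=cv2.imread('pics/side0.png')[155:360,190:440]; cv2.imwrite('pics/sd.png',cv2.resize(a,None,fx=2.9,fy=2.9,interpolation=cv2.INTER_CUBIC))
```

```text
(no output)
```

View pics/sc.png

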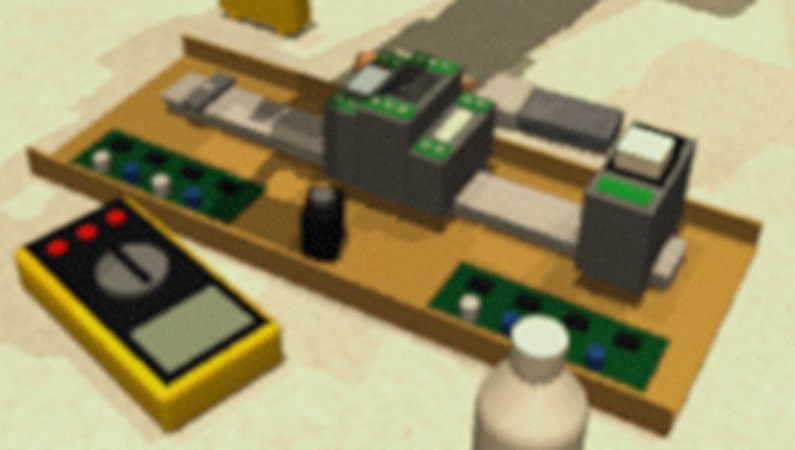

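View pics/sd.png

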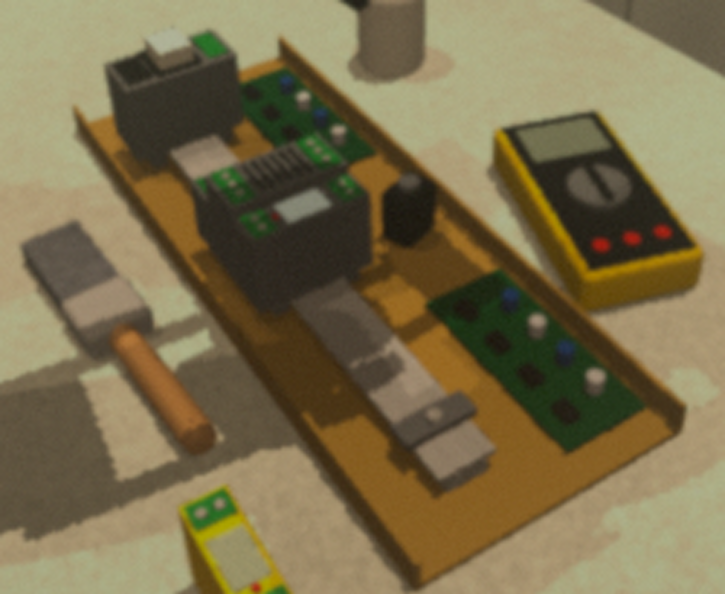

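```bash
cat > fit.py <<'E'
from h import *
from scipy.optimize import least_squares
S=load('scene0'); D=load('side0')
fs=lambda u,v:(u/3+205,v/3+170)
fd=lambda u,v:(u/2.9+190,v/2.9+155)
# (cam, uv, local xyz mm, s flag)
L=[(S,fs(184,38),(-220,55,22)),(S,fs(762,228),(220,55,22)),(S,fs(30,150),(-220,-115,22)),(S,fs(672,408),(220,-115,22)),
(D,fd(76,108),(220,55,22)),(D,fd(683,407),(-220,-115,22)),(D,fd(281,40),(220,-115,22)),(D,fd(415,583),(-220,55,0)),
(S,fs(648,150),(155,0,92)),(D,fd(167,47),(155,0,92))]
def W(p,X):
    X=np.array(X)/1e3;c,s=np.cos(p[2]),np.sin(p[2])
    return np.stack([p[0]+c*X[...,0]-s*X[...,1],p[1]+s*X[...,0]+c*X[...,1],X[...,2]],-1)
def res(p): return np.concatenate([(proj(c,W(p,X))[0]-uv) for c,uv,X in L])
if __name__=='__main__':
    r=least_squares(res,[.6,0,1.57],x_scale=.01,loss='soft_l1'); p=r.x; print(p,np.degrees(p[2])); print(r.fun.reshape(-1,2).round(1).tolist() if 0 else res(p).reshape(-1,2).round(1).tolist())
    ip=lambda P:[((np.array([[np.cos(p[2]),np.sin(p[2])],[-np.sin(p[2]),np.cos(p[2])]])@(P[0][:2]-p[:2]))*1e3).round(1)]
    for n,c,uv,z in [('term+x-y',S,fs(440,162),61),('term+x+y',S,fs(495,100),61),('relay-x-y top S',S,fs(328,95),74),('relay -x+y D',D,fd(262,240),74),('relay-x-y D',D,fd(370,203),74),('fuse top',S,fs(323,193),42),('key',S,fs(648,150),92),('key',D,fd(167,47),92)]:
        print(n,ip(onz(c,[uv],z/1e3)))
    np.save('p.npy',p)
E
python3 fit.py
```

```text
[0.5714903  0.06691973 1.49164557] 85.46499567870652
[[-0.1, -1.6], [0.9, -1.4], [-2.0, -0.9], [0.3, 1.7], [-1.2, -1.8], [0.9, -1.7], [0.1, -2.4], [-0.6, 1.7], [-0.7, -2.0], [0.3, -3.7]]
term+x-y [array([ 45.6, -36.2])]
term+x+y [array([45.3, 39.4])]
relay-x-y top S [array([-38.4, -26. ])]
relay -x+y D [array([-40.1,  33.7])]
relay-x-y D [array([-45.8, -31.7])]
fuse top [array([-11.1, -75.9])]
key [array([158. ,  -4.9])]
key [array([142.8,   6. ])]
```

```bash
cat > ov.py <<'E'
from fit import *
def box(p,x0,x1,y0,y1,z0,z1): return W(p,[(x,y,z) for z in(z0,z1) for x,y in((x0,y0),(x1,y0),(x1,y1),(x0,y1))])
def draw(c,p,row,crop,f,fn,key=92):
    u0,u1,v0,v1=crop; im=cv2.resize(c['color'][v0:v1,u0:u1],None,fx=f,fy=f,interpolation=cv2.INTER_CUBIC)
    B=[(row,row+24,-38,38,12,74),(row+24,row+60,-38,38,12,81),(row+60,row+84,-38,38,12,61),(135,175,-40,40,19,77),(142,168,-12,12,77,key),(-163,-147,-22,22,19,25),(-220,220,-115,55,0,22)]
    for b in B:
        q=((proj(c,box(p,*b))+.5-[u0,v0])*f).astype(int)
        for i in range(4):
            for a,d in((i,(i+1)%4),(i+4,(i+1)%4+4),(i,i+4)): cv2.line(im,q[a].tolist(),q[d].tolist(),(255,0,255),1)
    cv2.imwrite(f'pics/{fn}.png',im); return im
if __name__=='__main__':
    p=np.load('p.npy')
    a=draw(S,p,-39,(205,470,170,320),3,'o1'); b=draw(D,p,-39,(190,440,155,360),2.6,'o2')
    b=cv2.resize(b,None,fx=1,fy=1); w=max(a.shape[1],b.shape[1])
    im=np.vstack([cv2.copyMakeBorder(i,0,0,0,w-i.shape[1],0) for i in(a,b)]); cv2.imwrite('pics/ov.png',cv2.resize(im,(int(im.shape[1]*600/im.shape[0]),600),interpolation=cv2.INTER_AREA)); print(im.shape)
E
python3 ov.py
```

```text
(983, 795, 3)
```

View pics/ov.png

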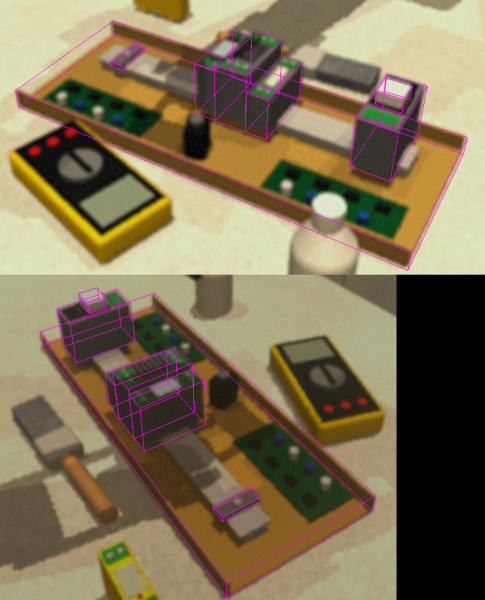

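Call:
{"method": "carry_out", "body": {
  "dr": [
    [0,0,-0.02],
    [0,0,-0.04],
    [0,0,-0.06],
    [0,0,-0.079],
    [0,0,-0.079],
    [0,0,-0.079],
    [0,0,-0.079],
    [0,0,-0.079],
    [0,0,-0.079],
    [0,0,-0.079],
    [0,0,-0.079],
    [0,0,-0.079]
  ],
  "translation": [
    [-1.5,-0.2,-1],
    [-3,-0.4,-3],
    [-4.5,-0.6,-5],
    [-5.9,-0.8,-7.5],
    [-5.9,-0.8,-10],
    [-5.9,-0.8,-12],
    [-5.9,-0.8,-14],
    [-5.9,-0.8,-15],
    [-5.9,-0.8,-15],
    [-5.9,-0.8,-15],
    [-5.9,-0.8,-15],
    [-5.9,-0.8,-15]
  ],
  "grip": [0,0,0,0,0,0,0,0,0,0,0,0]
}}

```text
time: 1.15
position: [0.5671, -0.0081, 0.0738]
tool_rot: [0.734, 0.679, 0.001, 0.001]
ft_force: [1.1, 0.6, -0.0]
grip_width: 0.0151
```

Run:
```python
from h import *
c=snap('wrist','w1'); d=snap('side','d1')
o=robot.get_obs(); print(o['time'],o['position'],o['tool_rot'],o['ft_force'],o['grip_width'])
im=np.hstack([cv2.resize(c['color'],(480,300)),cv2.resize(d['color'][110:360,190:440],(300,300))])
cv2.imwrite('pics/v1.png',im)
```

```text
1.25 [ 0.56679796 -0.00808916  0.07374218] [7.34453047e-01 6.78658454e-01 6.91285550e-04 9.72973209e-04] [-0.33935398 -0.35102628  1.0951796 ] 0.0071149755333840435
```

View pics/v1.png

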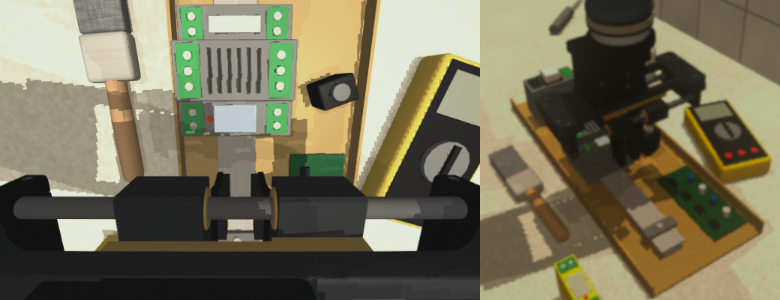

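Run:
```python
from h import *
p=np.load('p.npy');c=load('w1')
f=lambda P:((P[:,:2]-p[:2])@np.array([[np.cos(p[2]),-np.sin(p[2])],[np.sin(p[2]),np.cos(p[2])]])*1e3).round(1)
k=640/480
print(f(onz(c,[(181*k,136*k),(292*k,136*k)],.074)))
print('tcp',f(robot.get_obs()['position'][None]))
```

```text
[[-37.7  39.3]
 [-37.6 -36.8]]
tcp [[-75.1  -1.3]]
```

Call:
{"method": "carry_out", "body": {
  "dr": [
    [0,0,0],
    [0,0,0],
    [0,0,0],
    [0,0,0],
    [0,0,0],
    [0,0,0]
  ],
  "translation": [
    [0,0,-1],
    [0,0,-2.2],
    [0,0,-3.3],
    [0,0,-4.2],
    [0,0,-4.2],
    [0,0,-4.2]
  ],
  "grip": [0,0,0,0,0,0]
}}

```text
time: 1.75
position: [0.5651, -0.0078, 0.0292]
tool_rot: [0.735, 0.679, -0.001, -0.001]
ft_force: [0.1, -0.2, -0.9]
grip_width: 0.0004
```

Call:
{"method": "carry_out", "body": {
  "dr": [
    [0,0,0],
    [0,0,0],
    [0,0,0],
    [0,0,0],
    [0,0,0],
    [0,0,0],
    [0,0,0],
    [0,0,0],
    [0,0,0],
    [0,0,0],
    [0,0,0],
    [0,0,0],
    [0,0,0],
    [0,0,0],
    [0,0,0],
    [0,0,0],
    [0,0,0],
    [0,0,0],
    [0,0,0],
    [0,0,0]
  ],
  "translation": [
    [0.06,0.8,0],
    [0.13,1.6,0],
    [0.18,2.3,0],
    [0.2,2.5,0],
    [0.21,2.7,0],
    [0.23,2.9,0],
    [0.25,3.1,0],
    [0.27,3.4,0],
    [0.29,3.7,0],
    [0.32,4.0,0],
    [0.35,4.4,0],
    [0.38,4.8,0],
    [0.41,5.2,0],
    [0.44,5.6,0],
    [0.48,6.0,0],
    [0.51,6.4,0],
    [0.54,6.8,0],
    [0.57,7.2,0],
    [0.6,7.6,0],
    [0.63,8.0,0]
  ],
  "grip": [0,0,0,0,0,0,0,0,0,0,0,0,0,0,0,0,0,0,0,0]
}}

```text
time: 3.42
position: [0.5722, 0.0725, 0.0305]
tool_rot: [0.734, 0.679, -0.0, -0.0]
ft_force: [-0.2, -3.3, 1.7]
grip_width: 0.0001
```

Call:
{"method": "carry_out", "body": {
  "dr": [
    [0,0,0],
    [0,0,0],
    [0,0,0],
    [0,0,0],
    [0,0,0],
    [0,0,0],
    [0,0,0],
    [0,0,0],
    [0,0,0],
    [0,0,0],
    [0,0,0],
    [0,0,0]
  ],
  "translation": [
    [0.02,0.3,0],
    [0.05,0.6,0],
    [0.07,0.9,0],
    [0.1,1.2,0],
    [0.12,1.5,0],
    [0.14,1.8,0],
    [0.17,2.1,0],
    [0.19,2.4,0],
    [0.21,2.6,0],
    [0.22,2.8,0],
    [0.23,2.9,0],
    [0.24,3.0,0]
  ],
  "grip": [0,0,0,0,0,0,0,0,0,0,0,0]
}}

```text
time: 4.42
position: [0.5746, 0.1022, 0.0305]
tool_rot: [0.734, 0.679, -0.0, -0.0]
ft_force: [-1.4, -3.5, 2.2]
grip_width: 0.0005
```

Call:
{"method": "carry_out", "body": {
  "dr": [
    [0,0,0],
    [0,0,0],
    [0,0,0],
    [0,0,0],
    [0,0,0]
  ],
  "translation": [
    [0.01,0.1,0],
    [0.02,0.2,0],
    [0.02,0.3,0],
    [0.03,0.4,0],
    [0.04,0.5,0]
  ],
  "grip": [0,0,0,0,0]
}}

```text
time: 4.83
position: [0.5752, 0.1052, 0.0306]
tool_rot: [0.734, 0.679, -0.001, 0.001]
ft_force: [-1.1, -14.3, 1.4]
grip_width: 0.0004
```

Call:
{"method": "carry_out", "body": {
  "dr": [
    [0,0,0],
    [0,0,0],
    [0,0,0]
  ],
  "translation": [
    [0.01,0.1,0],
    [0.01,0.15,0],
    [0.01,0.15,0]
  ],
  "grip": [0,0,0]
}}

```text
time: 5.08
position: [0.5752, 0.1051, 0.0306]
tool_rot: [0.734, 0.679, -0.002, 0.001]
ft_force: [-1.5, -15.2, 2.9]
grip_width: 0.0003
```

Run:
```python
from ov import *
p=np.load('p.npy')
c=snap('wrist','w2'); s=snap('scene','s2')
a=cv2.resize(c['color'][:280,180:460],(400,400),interpolation=cv2.INTER_CUBIC)
b=cv2.resize(s['color'][170:280,290:450],(582,400),interpolation=cv2.INTER_CUBIC)[:,:400]
cv2.imwrite('pics/v2.png',np.hstack([a,b]))
```

```text
(no output)
```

View pics/v2.png

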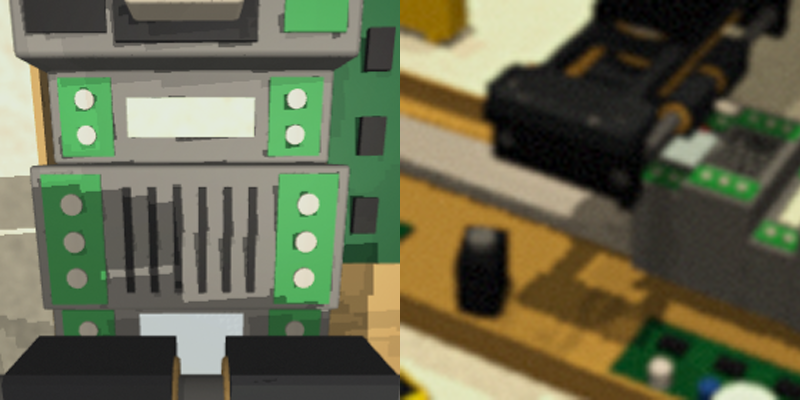

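Call:
{"method": "carry_out", "body": {
  "dr": [
    [0,0,0],
    [0,0,0],
    [0,0,0],
    [0,0,0],
    [0,0,0],
    [0,0,0],
    [0,0,0],
    [0,0,0],
    [0,0,0],
    [0,0,0],
    [0,0,0],
    [0,0,0],
    [0,0,0],
    [0,0,0],
    [0,0,0]
  ],
  "translation": [
    [-0.02,-0.3,0],
    [-0.05,-0.6,0],
    [-0.1,-1.2,0],
    [-0.16,-2,0],
    [-0.16,-2,1],
    [-0.16,-2,3],
    [-0.16,-2,5],
    [-0.16,-2,7.5],
    [-0.16,-2,10],
    [-0.16,-2,12],
    [0,0,12],
    [0.2,2,12],
    [0.4,4,12],
    [0.4,4,12],
    [0.4,4,12]
  ],
  "grip": [0,0,0,0,0,0,0,0,0,0,0,0,0,0,0]
}}

```text
time: 6.43
position: [0.5789, 0.1494, 0.1511]
tool_rot: [0.734, 0.679, 0.0, 0.0]
ft_force: [-0.5, -0.0, -0.2]
grip_width: 0.0002
```

Run:
```python
from ov import *
c=snap('wrist','w3'); s=snap('scene','s3')
a=cv2.resize(c['color'][:,120:520],(400,400))
b=cv2.resize(s['color'][170:270,290:450],(400,250),interpolation=cv2.INTER_CUBIC)
cv2.imwrite('pics/v3.png',np.hstack([a,cv2.copyMakeBorder(b,0,150,0,0,0)]))
o=robot.get_obs(); print(o['time'],o['position'],o['ft_force'])
```

```text
6.5333 [0.57889053 0.1481595  0.15074104] [ 0.71993039 -0.50580643 -0.51469988]
```

View pics/v3.png

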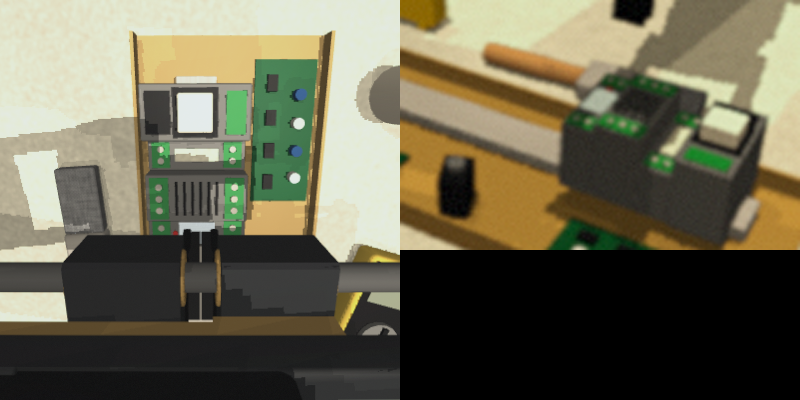

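Run:
```python
from ov import *
c=load('w3'); print(onz(c,[(315.5,113.5),(298,113.5),(333,113.5),(315,94),(315,133)],.092).round(4), W(np.load('p.npy'),(155,0,92)))
```

```text
[[0.581  0.22   0.092 ]
 [0.5694 0.2209 0.092 ]
 [0.5926 0.2192 0.092 ]
 [0.5817 0.2324 0.092 ]
 [0.5797 0.2074 0.092 ]] [0.58374586 0.22143446 0.092     ]
```

Call:
{"method": "carry_out", "body": {
  "dr": [
    [0,0,0],
    [0,0,0],
    [0,0,0],
    [0,0,0],
    [0,0,0],
    [0,0,0],
    [0,0,0],
    [0,0,0],
    [0,0,0]
  ],
  "translation": [
    [0.05,2,0],
    [0.1,4,0],
    [0.2,6,0],
    [0.25,7.2,0],
    [0.25,7.2,-2],
    [0.25,7.2,-4],
    [0.25,7.2,-5],
    [0.25,7.2,-5],
    [0.25,7.2,-5]
  ],
  "grip": [0,0,0,0,0,0,0,0,0]
}}

```text
time: 7.28
position: [0.5814, 0.2198, 0.1001]
tool_rot: [0.735, 0.678, -0.001, -0.0]
ft_force: [-0.5, 0.2, 0.2]
grip_width: 0.0002
```

Call:
{"method": "carry_out", "body": {
  "dr": [
    [0,0,0],
    [0,0,0],
    [0,0,0],
    [0,0,0],
    [0,0,0],
    [0,0,0],
    [0,0,0],
    [0,0,0],
    [0,0,0]
  ],
  "translation": [
    [0,0,-0.2],
    [0,0,-0.4],
    [0,0,-0.6],
    [0,0,-0.8],
    [0,0,-1.0],
    [0,0,-1.2],
    [0,0,-1.4],
    [0,0,-1.6],
    [0,0,-1.6]
  ],
  "grip": [0,0,0,0,0,0,0,0,0]
}}

```text
time: 8.03
position: [0.5821, 0.2205, 0.0845]
tool_rot: [0.734, 0.679, 0.0, 0.0]
ft_force: [0.5, -0.2, 2.2]
grip_width: 0.0004
```

Call:
{"method": "carry_out", "body": {
  "dr": [
    [0,0,0],
    [0,0,0],
    [0,0,0],
    [0,0,0],
    [0,0,0]
  ],
  "translation": [
    [0,0,-0.1],
    [0,0,-0.2],
    [0,0,-0.3],
    [0,0,-0.35],
    [0,0,-0.35]
  ],
  "grip": [0,0,0,0,0]
}}

```text
time: 8.45
position: [0.5821, 0.2206, 0.0843]
tool_rot: [0.734, 0.679, 0.001, 0.001]
ft_force: [-4.1, -2.1, 18.0]
grip_width: 0.0005
```

Firm stop at z = 0.084, as expected for the key fully down (18 N). I'll move up and clear, then check.

Call:
{"method": "carry_out", "body": {
  "dr": [
    [0,0,0],
    [0,0,0],
    [0,0,0],
    [0,0,0],
    [0,0,0],
    [0,0,0],
    [0,0,0],
    [0,0,0],
    [0,0,0],
    [0,0,0],
    [0,0,0],
    [0,0,0]
  ],
  "translation": [
    [0,0,0.5],
    [0,0,2],
    [0,0,4],
    [0,0,7],
    [0,0,10],
    [0,0,12],
    [0,-3,12],
    [0,-6,12],
    [0,-9,12],
    [0,-11,12],
    [0,-11,12],
    [0,-11,12]
  ],
  "grip": [0,0,0,0,0,0,0,0,0,0,0,0]
}}

```text
time: 9.45
position: [0.5814, 0.1098, 0.2005]
tool_rot: [0.735, 0.678, -0.0, -0.001]
ft_force: [0.3, 0.4, 0.9]
grip_width: 0.0004
```

Run:
```python
from ov import *
p=np.load('p.npy')
c=snap('wrist','w4'); s=snap('scene','s4')
a=cv2.resize(c['color'][:,120:520],(400,400))
b=cv2.resize(s['color'][170:270,290:450],(400,250),interpolation=cv2.INTER_CUBIC)
d=draw(s,p,51,(290,450,170,270),2.5,'o4',84)
cv2.imwrite('pics/v4.png',np.hstack([cv2.copyMakeBorder(a,0,100,0,0,0),np.vstack([b,d])]))
o=robot.get_obs(); print(o['time'],o['position'],o['ft_force'])
```

```text
9.55 [0.58143178 0.11131047 0.2006088 ] [-0.20707924  0.15125621 -0.43065883]
```

View pics/v4.png

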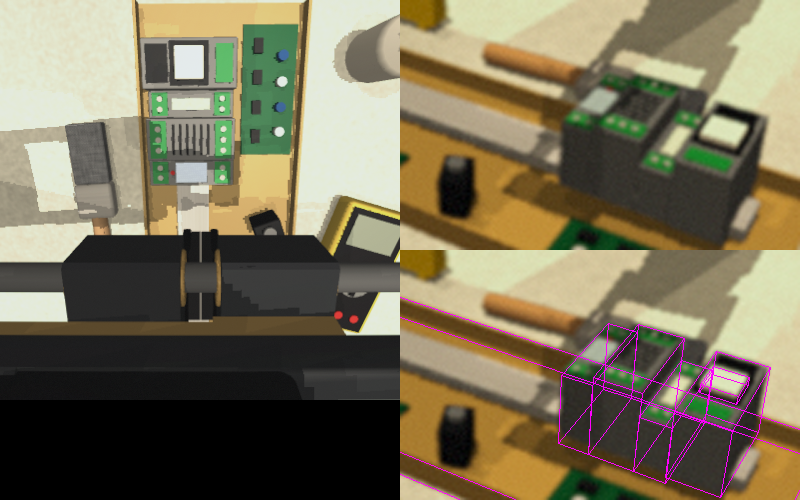

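```bash
python3 -c "
from rig import robot
print(robot.hand_in())"
```

```text
the job is handed in; nothing more can be done
None
```

The row of three modules is pushed home against the head unit, the key is pressed down, and the job is handed in at about 9.6 s of the 48 s allowed.

- **Push:** With the fingers shut, I pushed low on the relay's end face at mid-rail. The force was about 3.5 N while sliding. It rose to about 15 N with no further movement once the row met the head.
- **Key:** I pressed the key until it stopped firmly at 18 N. Its top was then at z = 0.084 m, the height given for fully down.
- **Last pictures:** With the arm clear, the row sits flush with the head and no gap is visible. Its outline matches the model's home position to within a few mm. The modules are seated and the key is down.
- **Bystanders:** The fuse holder, brush, multimeter and bottle look undisturbed in the last pictures, judged by eye rather than measured.

No check failed. The one disagreement was that the row met the head about 3 mm earlier than I had worked out. I put this down to my guess at the finger thickness plus calibration error.

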